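# Swap the driver module on a headlamp

### The arm

A 7-joint arm with a two-finger parallel gripper is mounted at the origin on the work surface. World frame = base frame: x ahead of the robot, y to its left, z up, the work surface at z = 0. Lengths are in m, angles in rad, forces in N, time in s.
With the tool pointing down it reaches from about 0.425 to 0.925 m from the base axis. Payload 6.8 kg.
Tool frame: the origin (TCP) lies midway between the tips of the shut fingers; the grasp point (between the pads) lies 19 mm behind it; z points along the fingers, y is the line along which they close (so a half turn about z gives the same grasp; the last joint's range is limited). The gripper opens to 85 mm and grips with 20 to 120 N. Pads are 22 mm wide; open, the fingers measure 114 mm over their backs; the gripper's body (76 mm by 85 mm) begins 54 mm behind the grasp point. The pads swing forward as they close: fully open they stand 13 mm farther back than shut.
Start: joints at [-1.393, 0.477, 0.022, 1.555, -0.011, 1.109, -0.083], TCP at [0.19, 0.648, 0.209] pointing down, gripper open.
Joint ranges: [-2.96, 2.96], [-0.34, 2.1], [-1.41, 1.46], [0.24, 2.44], [-1.37, 4.51], [0.17, 1.92], [-2.96, 2.96]. Speed limits (rad/s): [2.39, 2.39, 3.14, 3.14, 3.14, 3.14, 3.14].

### API

Orientations are given as a unit quaternion [x, y, z, w].
In Python, from workcell import arm gives the robot as it stands.
- The arm moves only by the tool drive_tool, never from a script. Its argument "targets" is a list of rows, each a list of 7 numbers: the shift along the tool's x, y, z scaled (see below), then the turn, a rotation vector about the tool's x, y, z scaled (see below), then the opening in per cent of the stroke, from 0 (shut) to 100 (fully open). In form: [[dx, dy, dz, ax, ay, az, hand], ...]. A call has exactly 10 rows; each row shifts and turns the commanded pose from where the row before left it, along the tool's axes as they then stand; what a row does not reach is not made up. The controller multiplies each number of a shift by 100 cm and each number of a turn by 90 degrees. A row lasts 1/8 s, in which the tool goes at most 62.5 mm and 10.7 degrees, less where a joint would pass 70% of its speed; a pose out of reach is approached as far as the arm can. A call with a number of a shift or a turn outside -1 to 1 is refused whole. A call with a gripper value outside its range is refused whole. The fingers move at their own pace and stop on an object; "grip_force" is the grip in N (left out, the last holds). Time passes only in rows, so rows that do not move let the fingers close, or fill a call up. It gives the time, the measured TCP pose, the force, the opening and the grip force at its end, in the units of the state.
- arm.read_state(): the state, without advancing time (a new reading comes with each control period).
- arm.get_image(name): name is "scene" or "top" or "wrist"; returns the picture (420x560x3 uint8, blue, green, red); there is no depth.
- arm.camera_info(name): a dict with "fov_y" (degrees; the focal length in pixels is half the picture's height over the tangent of half this angle, whatever the lens; pixels are square), "cx", "cy" (the principal point, pixels), "R" (3x3) and "t" (3): a world point X has camera coordinates R X + t; the wrist camera has in their place "tool_from_camera" (4x4, takes a point from camera to tool coordinates, whose origin is the TCP and whose axes are the flange's). Camera axes: x right, y down, z forward; pixel columns grow to the right and rows downward; lengths in m; the calibration is good to about 2 mm. A picture is of the moment at which its call begins: read the wrist's pose just before it. camera_info takes no time and is no camera call.
- arm.finish_job(): hands the job in; it is judged then, once.
The state is a dict: "time": time; "joint_positions": joint angles; "dq": joint speeds; "effort": joint torques, N m; "eef_pos": TCP position; "tool_rot": TCP orientation; "ft_force": force on the tool from outside, world axes, zero at the start; "torque": the same for the moment, N m; "gripper_width": finger opening in m; "grasp_force": force on a finger pad.
Only numpy, scipy, OpenCV 4.12 (cv2) and the standard library are available. Lean on these libraries where they do the work, as an engineer would, in place of code of your own. Each camera call takes 0.05 s, during which the arm holds its last target. There are 200 camera calls.

### The job

The dark driver module on the back of the headlamp has failed: slide it back off its two screws, lift it clear and lay it flat, right way up, in the red tray. Then fit the blue one from the bench in its place, the same way round (orange plug end towards the round bulb cap): lower its keyholes over the screw heads and slide it along until it is fully home under the heads. Leave the bottle, the jar and the carton undisturbed.

Things in the scene. Friction and masses are not known exactly. Their poses are not given: they have to be found in the camera images.
- lamp: Car headlamp lying lens down, fixed: 180 (x) x 260 (y) mm, black rear shell up, its top 74 mm high. Origin: middle of its underside, on the bench. Grey pad 110 x 176 mm, 80 mm high, round lamp_seat. Small grey socket (22 x 26, top 88 mm high) at x 68, y -95; white adjuster (diameter 18, top 92 mm high) at x -71, y -85.
- lamp_seat (a point): Point on the pad's surface (lamp's x 0, y -30, z 80 mm; axes parallel to the lamp's) where a module's origin lies when fully home, axes parallel. The module goes down over the screw heads with its origin 16 mm short of here (x = -16 mm) and slides 16 mm along the lamp's +x until its slots' ends meet the necks; it comes off the opposite way.
- lamp_screw0 (a point): Foot, on the pad's surface, of the brass screw at x -8, y -56 mm from lamp_seat. Neck 8 mm in diameter; domed head 17 mm in diameter, its underside 6.5 mm and its top 11 mm above the pad.
- lamp_screw1 (a point): Foot of the second screw, alike, at x -8, y +56 mm from lamp_seat.
- lamp_cap (a point): Centre of the round white bulb cap's top, at x 0, y 94, z 106 mm of the lamp. Cap 62 mm in diameter with a grey bar on it, up to 114 mm above the bench.
- new_driver: New driver module: blue box with bright fins on a steel plate, flat on the bench at one side of the lamp. Plate 52 (x) x 148 (y) x 4 mm; on its middle the box, 44 (x) x 76 (y) mm, 4 to 46 mm above the plate's underside: grip it across its 44 mm. Origin: centre of the plate's underside, z up. Orange plug socket on the box's +y end. About 0.3 kg.
- new_driver_plug (a point): Top of the new module's orange plug socket (26 x 10 mm), at x 0, y 33, z about 46 mm of the module.
- new_driver_key0 (a point): Centre of a keyhole's wide, octagonal hole, 22 mm across, at x 8, y -56, z 0 mm of the new module. From it an 11 mm wide slot runs towards the module's -x, to a closed end 20 mm from this centre.
- new_driver_key1 (a point): The same for the other keyhole, at x 8, y +56, z 0 mm of the new module.
- old_driver: Failed driver module: dark grey box with black fins on a dark plate; same shape, size, origin, axes, keyholes and orange plug socket as the new one. At the start it sits fully home on the lamp's screws, its origin at lamp_seat.
- tray: Red open tray, fixed to the bench at the other side of the lamp from the new module: outside 150 (x) x 200 (y) x 30 mm high, walls and floor 4 to 5 mm. Origin: middle of its underside.
- cleaner: Bystander: white bottle with a red cap, 62 mm in diameter, 180 mm high, standing. Origin: centre of its base.
- screw_jar: Bystander: jar, 60 mm in diameter, 85 mm high, standing. Origin: centre of its base.
- bulb_box: Bystander: cardboard carton 50 x 70 x 50 mm high, beyond the lamp. Origin: centre of its base.
Not all that is in view belongs to the job. What is shaped like the new_driver but green is not meant.

How it is judged:
By the outcome, as a careful person would: the job done as asked, in the order asked, and still so for the second after the job is handed in, with the robot touching nothing.
It also fails if it takes over 61 s, if anything falls off the work surface, if the arm or the gripper's body presses on something with over 40 N, if the wrist force passes 120 N, or if a joint passes its speed limit or range.

## Working session

There is one attempt and no reset: what is moved stays moved. The work goes in short steps, Python scripts to look and compute and a tool call to move; the robot and the scene stay as the last step left them, time stands still between calls to the robot, and variables do not carry over. Pictures are saved under pics/ and viewed, at most 10 in all, crops included, and the job is handed in when it is done.

Besides the shell and the picture viewer there is one more tool, called after "Request:" as a command line: name --pt "numbers of a row" for each row, then --argument value for the rest. drive_tool: Moves the arm, as the interface text tells. Its arguments: {"type":"object","properties":{"targets":{"type":"array","items":{"type":"array","items":{"type":"number"}}},"grip_force":{"type":"number"}},"required":["targets"]}

```bash
mkdir -p pics; ls
python3 - <<'E'
from workcell import arm
import cv2,json,numpy as np
print(arm.read_state())
for n in("top","scene"):
    cv2.imwrite(f"pics/{n}0.png",arm.get_image(n)); print(n,arm.camera_info(n))
print(arm.camera_info("wrist"))
E
```

```text
pics
{'time': 0.0, 'joint_positions': array([-1.39311775,  0.47783042,  0.0223709 ,  1.5564433 , -0.0114909 ,
        1.10929137, -0.08307989]), 'dq': array([0.00014729, 0.00053125, 0.00066114, 0.00119142, 0.00172392,
       0.00014984, 0.00018943]), 'effort': array([ 7.06685514e-04, -5.96455300e+01,  1.60812434e+00, -2.81194353e+01,
        1.24632526e-02,  9.40079684e-03,  1.21420936e-05]), 'eef_pos': array([0.19014715, 0.64700995, 0.20770947]), 'tool_rot': array([ 1.42394500e-01,  9.89809556e-01, -9.20484529e-04, -5.14015659e-05]), 'ft_force': array([ 0.326526  , -0.60924756,  0.20271153]), 'torque': array([-0.04603601, -0.0573083 , -0.00285823]), 'grasp_force': 0.0, 'gripper_width': 0.08538164523408778}
top {'fov_y': 49.79178837694499, 'cx': 274.7669192486382, 'cy': 209.4991492111295, 'R': array([[ 0.02153713, -0.99975039, -0.00594177],
       [-0.99641002, -0.02097771, -0.08201834],
       [ 0.08187322,  0.00768688, -0.99661311]]), 't': array([0.03473647, 0.60026813, 1.23036828])}
scene {'fov_y': 49.4230594554173, 'cx': 282.8807221207129, 'cy': 212.06219187927874, 'R': array([[-0.39767202,  0.91750314, -0.00670472],
       [ 0.74851585,  0.32018464, -0.58069425],
       [-0.53064205, -0.23594444, -0.81409412]]), 't': array([ 0.19329142, -0.41628792,  1.78525614])}
{'fov_y': 60.02851509555709, 'cx': 277.6233841181751, 'cy': 201.95245923315102, 'tool_from_camera': array([[-3.61830426e-04, -9.57864526e-01, -2.87220157e-01,
         7.37431437e-02],
       [ 9.99999925e-01, -3.07295882e-04, -2.34950691e-04,
        -3.26842398e-04],
       [ 1.36789361e-04, -2.87220221e-01,  9.57864566e-01,
        -1.64703323e-01],
       [ 0.00000000e+00,  0.00000000e+00,  0.00000000e+00,
         1.00000000e+00]])}
```

View pics/top0.png

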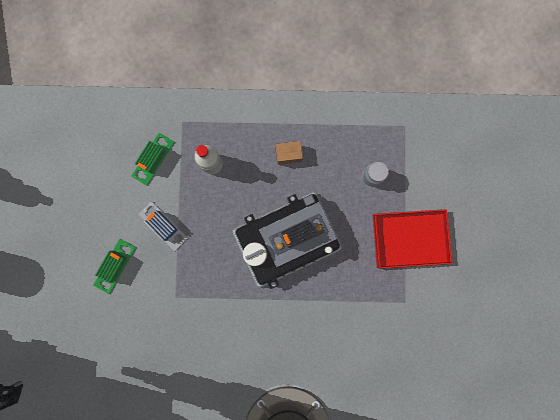

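View pics/scene0.png

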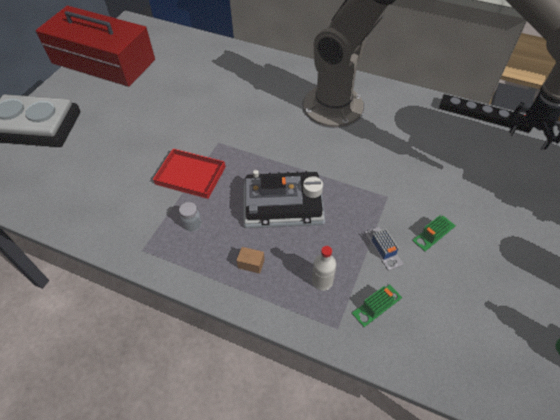

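The top view shows the lamp at about (288,240), the old module at (300,234), its plug and the cap to its left, the tray at (413,239) and the blue module at (163,225). The bottle is at (207,158), the carton at (289,152) and the jar at (377,175). I'll enlarge.

Run:
```python
import cv2,numpy as np
a=cv2.imread("pics/top0.png")
c=lambda x,y,w,h,s:cv2.resize(a[y:y+h,x:x+w],None,fx=s,fy=s,interpolation=cv2.INTER_CUBIC)
L=c(228,188,120,104,5)   # 600x520
N=c(132,196,66,60,3)     # 
cv2.imwrite("pics/c1.png",L)
cv2.imwrite("pics/c2.png",np.hstack([c(132,196,60,60,6),c(366,204,94,72,4)[:360] if 0 else cv2.resize(a[200:275,366:460],(440,360))]))
```

```text
(no output)
```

View pics/c1.png

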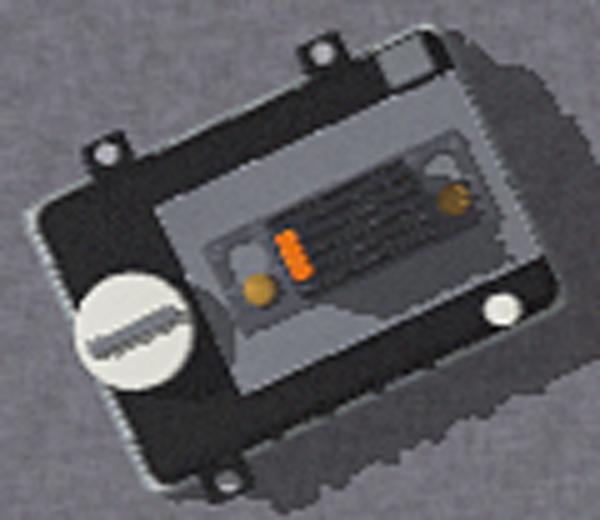

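View pics/c2.png

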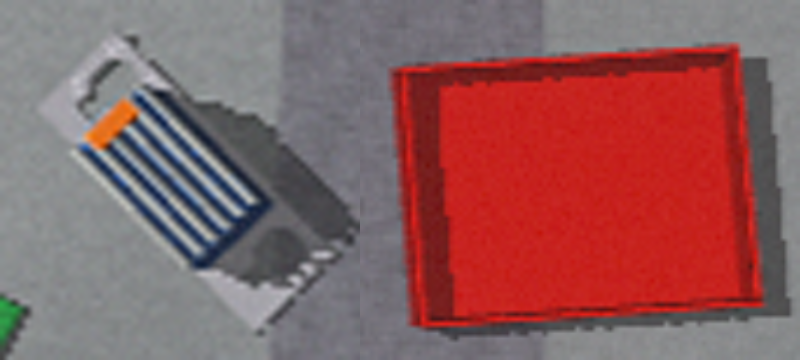

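```bash
cat > h.py <<'E'
import numpy as np,cv2
from scipy.optimize import least_squares
def rays(ci,p,model):
    f=210/np.tan(np.radians(ci["fov_y"]/2)); q=(np.asarray(p,float)-[ci["cx"],ci["cy"]])/f
    if model=="pin": return np.c_[q,np.ones(len(q))]
    r=np.linalg.norm(q,axis=1)
    th=2*np.arctan(r/2) if model=="stereo" else r
    return np.c_[q/r[:,None]*np.sin(th)[:,None],np.cos(th)]
def world(R,t,ci,p,z,model="pin"):
    d=rays(ci,p,model)@R; C=-R.T@t; s=(np.asarray(z)-C[2])/d[:,2]
    return C+d*s[:,None]
def fit(obj,W):  # planar pose x,y,yaw
    obj=np.asarray(obj,float)[:,:2]; oc,wc=obj.mean(0),W[:,:2].mean(0)
    a=obj-oc; b=W[:,:2]-wc
    th=np.arctan2((a[:,0]*b[:,1]-a[:,1]*b[:,0]).sum(),(a*b).sum())
    M=np.array([[np.cos(th),-np.sin(th)],[np.sin(th),np.cos(th)]])
    t=wc-M@oc; return t,th,((obj@M.T+t-W[:,:2])*1000).round(1)
def tri(th):return np.array([[np.cos(th),-np.sin(th)],[np.sin(th),np.cos(th)]])
E
cat > m.py <<'E'
from workcell import arm
from h import *
ci=arm.camera_info("top");R,t=ci["R"],ci["t"]
c1=lambda u:(np.array(u)+.5)/5-.5+[228,188]
lp=c1([[259,290],[455,200],[134,331],[405,63],[503,309],[293,254]]);lo=np.array([[-8,26,90],[-8,-86,90],[0,94,106],[68,-95,88],[-71,-85,92],[0,3,126]])/1e3
c2=lambda u:(np.array(u)+.5)/6-.5+[132,196]
npx=c2([[115,35],[40,107],[260,330],[352,240],[112,124]]);no=np.array([[26,74,4],[-26,74,4],[-26,-74,4],[26,-74,4],[0,33,46]])/1e3
c3=lambda u:(np.array(u)-[360,0]+.5)/[440/94,4.8]-.5+[366,200]
tp=c3([[395,70],[738,46],[763,303],[413,325]]);to=np.array([[75,100,30],[75,-100,30],[-75,-100,30],[-75,100,30]])/1e3
for m in("pin","fish"):
  for n,p,o in(("lamp",lp,lo),("new",npx,no),("tray",tp,to)):
    W=world(R,t,ci,p,o[:,2],m);T,th,r=fit(o,W);print(m,n,T.round(4),np.degrees(th).round(2),r.tolist())
  W=world(R,t,ci,[[203,151],[377,170],[289,148]],[.18,.085,.05],m);print(W.round(3).tolist())
E
python3 m.py
```

```text
pin lamp [0.5185 0.013 ] 26.15 [[0.2, -0.1], [0.4, 1.0], [-0.1, 0.5], [0.8, -0.7], [-0.3, -0.3], [-0.9, -0.5]]
pin new [0.5502 0.3604] -41.57 [[2.1, -0.4], [-2.1, 0.3], [1.9, -2.7], [-2.0, 4.3], [0.1, -1.5]]
pin tray [ 0.5278 -0.3306] 4.86 [[2.4, -0.9], [1.3, 1.5], [-1.8, 1.9], [-1.9, -2.5]]
[[0.727, 0.226, 0.18], [0.705, -0.222, 0.085], [0.768, 0.012, 0.05]]
fish lamp [0.5183 0.0127] 26.14 [[0.2, -0.3], [0.3, 1.2], [0.1, 0.1], [0.5, -0.8], [0.2, 0.5], [-1.1, -0.7]]
fish new [0.5494 0.368 ] -40.68 [[0.3, -0.8], [-3.3, -3.8], [4.1, -1.5], [-0.7, 8.4], [-0.4, -2.3]]
fish tray [ 0.5251 -0.3464] 4.6 [[0.3, -12.6], [-2.5, 9.2], [2.9, 15.0], [-0.7, -11.6]]
[[0.729, 0.228, 0.18], [0.708, -0.228, 0.085], [0.769, 0.012, 0.05]]
```

Request:
drive_tool --pt "-0.041 -0.043 -0.004 0 0 0 100" --pt "-0.041 -0.043 -0.004 0 0 0 100" --pt "-0.041 -0.043 -0.004 0 0 0 100" --pt "-0.041 -0.043 -0.004 0 0 0 100" --pt "-0.041 -0.043 -0.004 0 0 0 100" --pt "-0.041 -0.043 -0.004 0 0 0 100" --pt "-0.041 -0.043 -0.004 0 0 0 100" --pt "-0.041 -0.043 -0.004 0 0 0 100" --pt "-0.041 -0.043 -0.004 0 0 0 100" --pt "-0.041 -0.043 -0.004 0 0 0 100"

```text
time: 1.35
eef_pos: [0.4628, 0.1176, 0.2488]
tool_rot: [0.142, 0.99, 0.0, -0.0]
ft_force: [1.6, 0.5, 0.6]
gripper_width: 0.0854
grasp_force: 0.0
```

Request:
drive_tool --pt "-0.041 -0.043 0 0 0 0 100" --pt "-0.041 -0.043 0 0 0 0 100" --pt "0 0 0 0 0 0.11 100" --pt "0 0 0 0 0 0.11 100" --pt "0 0 0 0 0 0.11 100" --pt "0 0 0 0 0 0.11 100" --pt "0 0 0 0 0 0.087 100" --pt "0 0 0 0 0 0 100" --pt "0 0 0 0 0 0 100" --pt "0 0 0 0 0 0 100"

```text
time: 2.6
eef_pos: [0.5168, 0.0139, 0.2487]
tool_rot: [0.528, 0.849, 0.0, -0.0]
ft_force: [-0.6, -0.4, -0.3]
gripper_width: 0.0854
grasp_force: 0.0
```

```bash
cat >> h.py <<'E'
from scipy.spatial.transform import Rotation as Ro
def go(s,x,y,z,yaw):  # tool shifts (m) and az units to target; yaw=dir of tool y, deg
    M=Ro.from_quat(s["tool_rot"]).as_matrix(); d=M.T@(np.array([x,y,z])-s["eef_pos"])
    cur=np.degrees(np.arctan2(M[1,1],M[0,1])); print("t",s["time"],"pos",s["eef_pos"].round(4),"yaw",cur.round(2),"F",s["ft_force"].round(1),"w",round(s["gripper_width"],4),"tilt",M[:2,2].round(4))
    print("shift",d.round(4),"az",round(((cur-yaw+180)%360-180)/90,4))
def wrist(arm,name):
    s=arm.read_state(); cv2.imwrite(name,arm.get_image("wrist"))
    T=np.eye(4);T[:3,:3]=Ro.from_quat(s["tool_rot"]).as_matrix();T[:3,3]=s["eef_pos"]
    W=T@arm.camera_info("wrist")["tool_from_camera"]; R=W[:3,:3].T; t=-R@W[:3,3]; np.savez(name+".npz",R=R,t=t); return s
E
python3 - <<'E'
from h import *
from workcell import arm
s=wrist(arm,"pics/w1.png"); go(s,.5317,-.0139,.2,26.15)
a=cv2.imread("pics/w1.png"); cv2.imwrite("pics/w1b.png",cv2.resize(a,(800,600),interpolation=cv2.INTER_CUBIC))
E
```

```text
t 2.6 pos [0.5168 0.0139 0.2487] yaw 26.28 F [-0.6 -0.4 -0.3] w 0.0854 tilt [-0.0001  0.0001]
shift [-0.0315  0.0011  0.0486] az 0.0014
```

View pics/w1b.png

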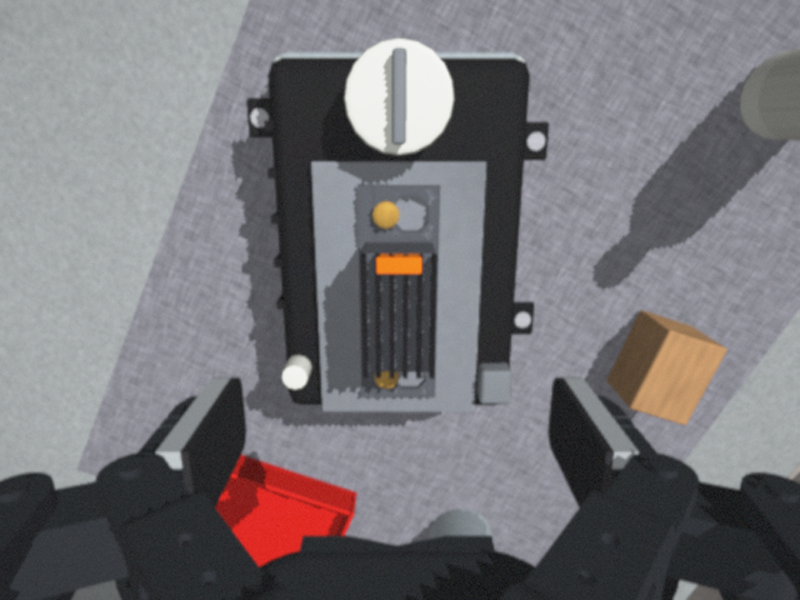

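Wrist view (800x600): the module is aligned with the tool. Cap is at (400,96), screws at (386,214) and (386,380), plug at (399,264).

Run:
```python
from h import *
from workcell import arm
k=np.load("pics/w1.png.npz");ci=arm.camera_info("wrist")
p=(np.array([[386,214],[386,380],[400,96],[399,264],[295,376]])+.5)/(10/7)-.5
o=np.array([[-8,26,90],[-8,-86,90],[0,94,106],[0,3,126],[-71,-85,92]])/1e3
for idx in([0,1,2,3,4],[0,2,3]):
  T,th,r=fit(o[idx],world(k["R"],k["t"],ci,p[idx],o[idx,2]));M=tri(th);print(T.round(4),np.degrees(th).round(2),r.tolist(),"seat",(T+M@[0,-.03]).round(4))
  S=T+M@[0,-.03]
go(arm.read_state(),S[0],S[1],.088,np.degrees(th))
```

```text
[0.518  0.0129] 25.96 [[0.3, -0.1], [-0.5, 1.7], [0.2, -0.3], [0.2, -0.1], [-0.3, -1.2]] seat [ 0.5311 -0.0141]
[0.5177 0.013 ] 25.91 [[0.1, 0.1], [0.0, -0.1], [-0.1, 0.0]] seat [ 0.5308 -0.0139]
t 2.65 pos [0.5168 0.0138 0.2487] yaw 26.26 F [-0.1  1.   0. ] w 0.0855 tilt [-0.0001  0.    ]
shift [-0.0311  0.0003  0.1606] az 0.0039
```

Request:
drive_tool --pt "-0.0155 0 0.02 0 0 0.003 100" --pt "-0.0155 0 0.03 0 0 0 100" --pt "0 0 0.03 0 0 0 100" --pt "0 0 0.03 0 0 0 100" --pt "0 0 0.03 0 0 0 100" --pt "0 0 0.02 0 0 0 100" --pt "0 0 0 0 0 0 100" --pt "0 0 0 0 0 0 0" --pt "0 0 0 0 0 0 0" --pt "0 0 0 0 0 0 0" --grip_force 50

```text
time: 3.9
eef_pos: [0.5316, -0.0138, 0.0899]
tool_rot: [0.53, 0.848, 0.001, 0.001]
ft_force: [-0.6, 0.8, 4.9]
gripper_width: 0.0427
grasp_force: 51.2
```

Request:
drive_tool --pt "0 0 0 0 0 0 0" --pt "0 0 0 0 0 0 0" --pt "0 0 0 0 0 0 0" --pt "0 0 0 0 0 0 0" --pt "0 0 0 0 0 0 0" --pt "0 0 0 0 0 0 0" --pt "0 0 0 0 0 0 0" --pt "0 0 0 0 0 0 0" --pt "0 0 0 0 0 0 0" --pt "0 0 0 0 0 0 0"

```text
time: 5.15
eef_pos: [0.5316, -0.0138, 0.0899]
tool_rot: [0.53, 0.848, 0.001, 0.001]
ft_force: [-0.1, -0.0, 5.6]
gripper_width: 0.0426
grasp_force: 51.3
```

Gripped, with a 5.6 N upward push (fingertips on the plate). I'll relieve 2 mm and slide it off along -x.

Request:
drive_tool --pt "0 0 -0.002 0 0 0 0" --pt "0 -0.002 0 0 0 0 0" --pt "0 -0.002 0 0 0 0 0" --pt "0 -0.002 0 0 0 0 0" --pt "0 -0.002 0 0 0 0 0" --pt "0 -0.002 0 0 0 0 0" --pt "0 -0.002 0 0 0 0 0" --pt "0 -0.002 0 0 0 0 0" --pt "0 -0.002 0 0 0 0 0" --pt "0 0 0 0 0 0 0"

```text
time: 6.4
eef_pos: [0.5159, -0.0211, 0.0907]
tool_rot: [0.531, 0.848, -0.0, -0.0]
ft_force: [0.1, 0.2, -2.8]
gripper_width: 0.0423
grasp_force: 51.4
```

Run:
```python
from h import *
from workcell import arm
s=wrist(arm,"pics/w2.png"); go(s,.5311,-.0141,.09,25.95)
a=cv2.imread("pics/w2.png"); cv2.imwrite("pics/w2b.png",cv2.resize(a[0:420,60:500],(600,573)))
```

```text
t 6.4 pos [ 0.5159 -0.0211  0.0907] yaw 25.92 F [ 0.1  0.2 -2.8] w 0.0423 tilt [-0.0001  0.0001]
shift [-0.0004  0.0167  0.0007] az -0.0004
```

View pics/w2b.png

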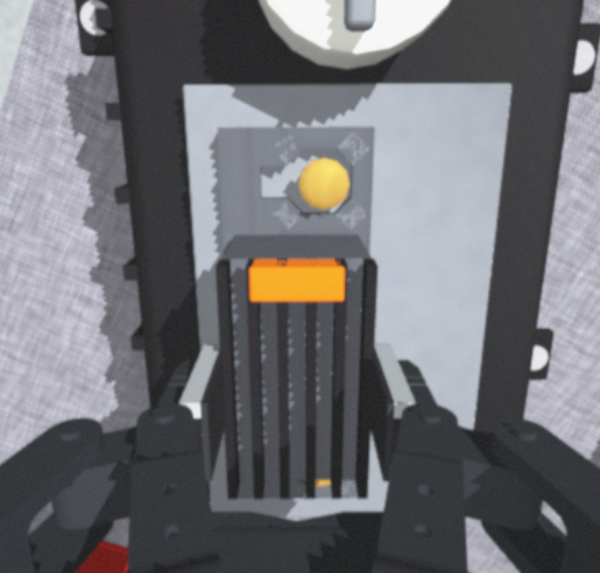

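The screw head (325,184) sits centred in the wide hole, so I'll lift.

Request:
drive_tool --pt "0 0 -0.005 0 0 0 0" --pt "0 0 -0.005 0 0 0 0" --pt "0 0 -0.01 0 0 0 0" --pt "0 0 -0.02 0 0 0 0" --pt "0 0 -0.03 0 0 0 0" --pt "0 0 -0.03 0 0 0 0" --pt "0 0 -0.01 0 0 0.08 0" --pt "0 0 0 0 0 0.08 0" --pt "0 0 0 0 0 0.075 0" --pt "0 0 0 0 0 0 0"

```text
time: 7.7
eef_pos: [0.5161, -0.021, 0.2012]
tool_rot: [0.677, 0.736, 0.0, 0.0]
ft_force: [-0.1, 0.5, -2.8]
gripper_width: 0.0427
grasp_force: 51.6
```

Run:
```python
from h import *
from workcell import arm
go(arm.read_state(),.5278,-.3306,.10,4.9)
```

```text
t 7.7 pos [ 0.5161 -0.021   0.2012] yaw 4.83 F [-0.1  0.5 -2.8] w 0.0427 tilt [0.0005 0.0002]
shift [-0.3095 -0.0144  0.1012] az -0.0008
```

Request:
drive_tool --pt "-0.035 -0.002 0 0 0 0 0" --pt "-0.045 -0.002 0 0 0 0 0" --pt "-0.045 -0.002 0 0 0 0 0" --pt "-0.045 -0.002 0 0 0 0 0" --pt "-0.045 -0.002 0 0 0 0 0" --pt "-0.045 -0.002 0 0 0 0 0" --pt "-0.035 -0.002 0 0 0 0 0" --pt "-0.0145 0 0.02 0 0 0 0" --pt "0 0 0.04 0 0 0 0" --pt "0 0 0.04 0 0 0 0"

```text
time: 8.95
eef_pos: [0.5282, -0.3308, 0.0999]
tool_rot: [0.676, 0.737, 0.0, 0.0]
ft_force: [1.1, -0.3, -4.1]
gripper_width: 0.0427
grasp_force: 51.6
```

Run:
```python
from h import *
from workcell import arm
s=wrist(arm,"pics/w3.png"); go(s,.5278,-.3306,.0165,4.9)
```

```text
t 8.95 pos [ 0.5282 -0.3308  0.0999] yaw 4.93 F [ 1.1 -0.3 -4.1] w 0.0427 tilt [0.0008 0.    ]
shift [ 0.0002 -0.0005  0.0834] az 0.0004
```

View pics/w3.png

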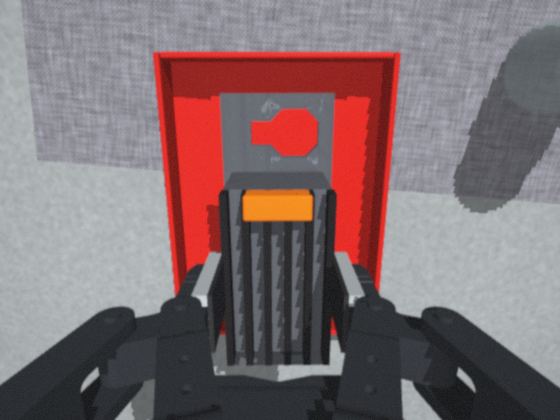

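Centred in the tray (plate spans columns 221–334, tray walls 155–398), so I'll lower it.

Request:
drive_tool --pt "0 0 0.03 0 0 0 0" --pt "0 0 0.025 0 0 0 0" --pt "0 0 0.015 0 0 0 0" --pt "0 0 0.006 0 0 0 0" --pt "0 0 0.003 0 0 0 0" --pt "0 0 0.002 0 0 0 0" --pt "0 0 0.001 0 0 0 0" --pt "0 0 0 0 0 0 0" --pt "0 0 0 0 0 0 0" --pt "0 0 0 0 0 0 0"

```text
time: 10.25
eef_pos: [0.528, -0.3306, 0.0188]
tool_rot: [0.677, 0.736, 0.0, 0.0]
ft_force: [0.2, -0.1, -3.3]
gripper_width: 0.0428
grasp_force: 52.7
```

Request:
drive_tool --pt "0 0 0.001 0 0 0 0" --pt "0 0 0.001 0 0 0 0" --pt "0 0 0.001 0 0 0 0" --pt "0 0 0.001 0 0 0 0" --pt "0 0 0 0 0 0 0" --pt "0 0 0 0 0 0 0" --pt "0 0 0 0 0 0 0" --pt "0 0 0 0 0 0 0" --pt "0 0 0 0 0 0 0" --pt "0 0 0 0 0 0 0"

```text
time: 11.5
eef_pos: [0.5279, -0.3306, 0.0147]
tool_rot: [0.677, 0.736, 0.0, -0.0]
ft_force: [-0.3, -0.3, -4.2]
gripper_width: 0.0429
grasp_force: 52.7
```

Request:
drive_tool --pt "0 0 0.001 0 0 0 0" --pt "0 0 0.001 0 0 0 0" --pt "0 0 0 0 0 0 0" --pt "0 0 0 0 0 0 0" --pt "0 0 0 0 0 0 75" --pt "0 0 0 0 0 0 75" --pt "0 0 0 0 0 0 75" --pt "0 0 -0.01 0 0 0 75" --pt "0 0 -0.03 0 0 0 75" --pt "0 0 -0.04 0 0 0 75"

```text
time: 12.75
eef_pos: [0.5273, -0.3303, 0.0934]
tool_rot: [0.677, 0.736, -0.0, -0.001]
ft_force: [0.3, 0.5, 0.5]
gripper_width: 0.0643
grasp_force: 0.0
```

Run:
```python
from h import *
from workcell import arm
s=wrist(arm,"pics/w4.png"); go(s,.5102,.3604,.22,-41.6)
```

```text
t 12.75 pos [ 0.5273 -0.3303  0.0934] yaw 4.76 F [0.3 0.5 0.5] w 0.0643 tilt [-0.0015  0.0005]
shift [ 0.6898  0.0401 -0.1262] az 0.5151
```

View pics/w4.png

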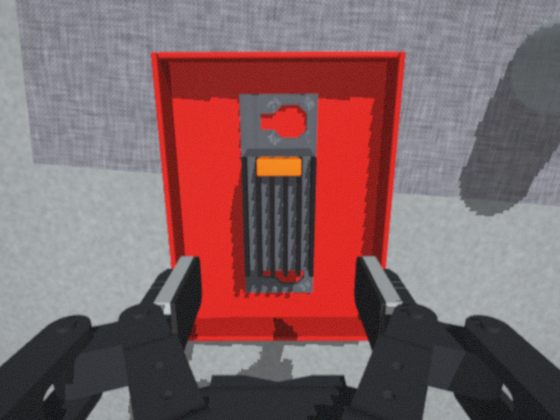

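Old module lies flat, right way up in the tray. Next, the blue one.

Request:
drive_tool --pt "0 0 -0.06 0 0 0 100" --pt "0 0 -0.06 0 0 0 100" --pt "0.055 0.005 0 0 0 0 100" --pt "0.056 0.005 0 0 0 0 100" --pt "0.056 0.005 0 0 0 0 100" --pt "0.056 0.005 0 0 0 0 100" --pt "0.056 0.005 0 0 0 0 100" --pt "0.056 0.005 0 0 0 0 100" --pt "0.056 0.005 0 0 0 0 100" --pt "0.056 0.005 0 0 0 0 100"

```text
time: 14.05
eef_pos: [0.5305, 0.1198, 0.2135]
tool_rot: [0.677, 0.736, 0.001, 0.0]
ft_force: [1.3, -0.0, 0.4]
gripper_width: 0.0852
grasp_force: 0.0
```

Request:
drive_tool --pt "0.056 0.005 0 0 0 0 100" --pt "0.056 0.005 0 0 0 0 100" --pt "0.055 0.005 0 0 0 0 100" --pt "0.052 0.003 0 0 0 0 100" --pt "0 0 0 0 0 0.105 100" --pt "0 0 0 0 0 0.105 100" --pt "0 0 0.02 0 0 0.105 100" --pt "0 0 0.02 0 0 0.105 100" --pt "0 0 0.02 0 0 0.095 100" --pt "0 0 0 0 0 0 100"

```text
time: 15.3
eef_pos: [0.5292, 0.3375, 0.1516]
tool_rot: [0.912, 0.411, -0.001, 0.001]
ft_force: [-0.5, -0.0, 0.1]
gripper_width: 0.0852
grasp_force: 0.0
```

Run:
```python
from h import *
from workcell import arm
s=wrist(arm,"pics/w5.png"); go(s,.5502,.3604,.012,-41.6)
a=cv2.imread("pics/w5.png"); cv2.imwrite("pics/w5b.png",cv2.resize(a,(800,600),interpolation=cv2.INTER_CUBIC))
```

```text
t 15.3 pos [0.5292 0.3375 0.1516] yaw -41.5 F [-0.5 -0.   0.1] w 0.0852 tilt [-0.0019 -0.0021]
shift [0.0315 0.0005 0.1396] az 0.0011
```

View pics/w5b.png

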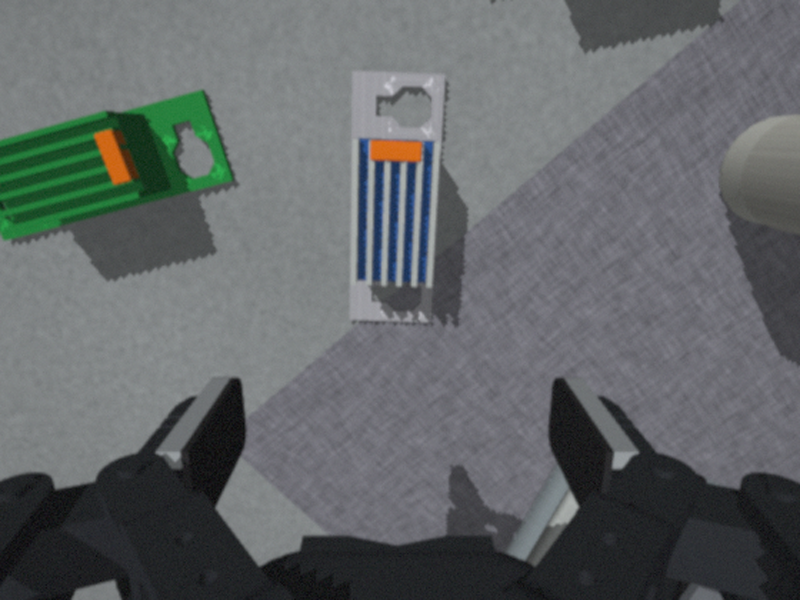

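Blue module: plate corners at (353,71), (446,73), (432,323) and (351,321), box top from (359,138) to (433,284), plug at (396,151).

Run:
```python
from h import *
from workcell import arm
k=np.load("pics/w5.png.npz");ci=arm.camera_info("wrist")
p=(np.array([[353,71],[446,73],[432,323],[351,321],[396,151],[411,107],[359,139],[437,140],[434,284],[358,283]])+.5)/(10/7)-.5
o=np.array([[-26,74,4],[26,74,4],[26,-74,4],[-26,-74,4],[0,33,46],[8,56,4],[-22,38,46],[22,38,46],[22,-38,46],[-22,-38,46]])/1e3
for idx in(range(10),[0,1,2,3,5]):
  idx=list(idx);T,th,r=fit(o[idx],world(k["R"],k["t"],ci,p[idx],o[idx,2]));print(T.round(4),np.degrees(th).round(2),r.tolist())
  go(arm.read_state(),T[0],T[1],.014,np.degrees(th))
```

```text
[0.5489 0.3613] -43.0 [[0.0, 0.5], [-0.1, 0.1], [1.3, 0.0], [1.2, 0.1], [0.7, -0.2], [0.9, -0.2], [-2.0, 1.9], [1.3, -1.9], [-0.8, -1.3], [-2.5, 1.0]]
t 15.35 pos [0.5301 0.3378 0.1528] yaw -41.4 F [-0.  -0.3  0.1] w 0.0853 tilt [-0.0003 -0.0008]
shift [ 0.0302 -0.0014  0.1388] az 0.0177
[0.5483 0.3613] -43.27 [[-0.3, 0.3], [-0.6, -0.2], [0.2, 0.1], [0.3, 0.3], [0.4, -0.4]]
t 15.35 pos [0.5301 0.3378 0.1528] yaw -41.4 F [-0.  -0.3  0.1] w 0.0853 tilt [-0.0003 -0.0008]
shift [ 0.0297 -0.0019  0.1388] az 0.0208
```

Request:
drive_tool --pt "0.015 -0.001 0.03 0 0 0.019 100" --pt "0.015 -0.001 0.035 0 0 0 100" --pt "0 0 0.035 0 0 0 100" --pt "0 0 0.025 0 0 0 100" --pt "0 0 0.014 0 0 0 100" --pt "0 0 0 0 0 0 100" --pt "0 0 0 0 0 0 100" --pt "0 0 0 0 0 0 0" --pt "0 0 0 0 0 0 0" --pt "0 0 0 0 0 0 0"

```text
time: 16.6
eef_pos: [0.5492, 0.3619, 0.0146]
tool_rot: [0.918, 0.397, 0.0, -0.0]
ft_force: [-1.9, -0.1, 4.9]
gripper_width: 0.0424
grasp_force: 50.8
```

Request:
drive_tool --pt "0 0 0 0 0 0 0" --pt "0 0 0 0 0 0 0" --pt "0 0 0 0 0 0 0" --pt "0 0 0 0 0 0 0" --pt "0 0 -0.01 0 0 0 0" --pt "0 0 -0.03 0 0 0 0" --pt "0 0 -0.05 0 0 0 0" --pt "0 0 -0.05 0 0 0 0" --pt "0 0 -0.04 0 0 0 0" --pt "0 0 0 0 0 0 0"

```text
time: 17.85
eef_pos: [0.551, 0.3619, 0.1974]
tool_rot: [0.918, 0.396, 0.003, -0.001]
ft_force: [-0.3, 0.9, -3.7]
gripper_width: 0.0425
grasp_force: 51.8
```

Run:
```python
from h import *
from workcell import arm
# over-the-hole position: seat - 16 mm lamp x
th=np.radians(25.95);S=np.array([.5311,-.0141])-.016*np.array([np.cos(th),np.sin(th)]);print(S)
go(arm.read_state(),S[0],S[1],.13,25.95)
```

```text
[ 0.51671318 -0.02110139]
t 17.85 pos [0.551  0.3619 0.1974] yaw -43.31 F [-0.3  0.9 -3.7] w 0.0425 tilt [0.0049 0.0038]
shift [-0.3026  0.2378  0.0658] az -0.7695
```

Request:
drive_tool --pt "-0.03 0.024 0 0 0 0 0" --pt "-0.04 0.031 0 0 0 0 0" --pt "-0.04 0.031 0 0 0 0 0" --pt "-0.04 0.031 0 0 0 0 0" --pt "-0.04 0.031 0 0 0 0 0" --pt "-0.04 0.031 0 0 0 0 0" --pt "-0.04 0.031 0 0 0 0 0" --pt "-0.032 0.028 0 0 0 0 0" --pt "0 0 0 0 0 -0.096 0" --pt "0 0 0 0 0 -0.096 0"

```text
time: 19.1
eef_pos: [0.5138, -0.0223, 0.1924]
tool_rot: [0.847, 0.531, -0.001, -0.001]
ft_force: [-1.0, 1.0, -2.9]
gripper_width: 0.0421
grasp_force: 51.8
```

Request:
drive_tool --pt "0 0 0 0 0 -0.096 0" --pt "0 0 0 0 0 -0.096 0" --pt "0 0 0 0 0 -0.096 0" --pt "0 0 0 0 0 -0.096 0" --pt "0 0 0 0 0 -0.096 0" --pt "0 0 0 0 0 -0.096 0" --pt "0 0 0.02 0 0 0 0" --pt "0 0 0.02 0 0 0 0" --pt "0 0 0.02 0 0 0 0" --pt "0 0 0 0 0 0 0"

```text
time: 20.35
eef_pos: [0.5127, -0.0217, 0.1315]
tool_rot: [0.531, 0.847, -0.002, -0.002]
ft_force: [0.1, -0.4, -2.7]
gripper_width: 0.0422
grasp_force: 51.8
```

Run:
```python
from h import *
from workcell import arm
s=wrist(arm,"pics/w6.png"); go(s,.5167,-.0211,.105,25.95)
a=cv2.imread("pics/w6.png")
b=cv2.imread("pics/w2.png")
# side by side: new (left) and old at release position (right), upper middle
cv2.imwrite("pics/w6b.png",np.hstack([cv2.resize(i[40:310,170:390],(400,491),interpolation=cv2.INTER_CUBIC) for i in(a,b)]))
```

```text
t 20.35 pos [ 0.5127 -0.0217  0.1315] yaw 25.83 F [ 0.1 -0.4 -2.7] w 0.0422 tilt [-0.0055 -0.001 ]
shift [-0.0012  0.004   0.0265] az -0.0014
```

View pics/w6b.png

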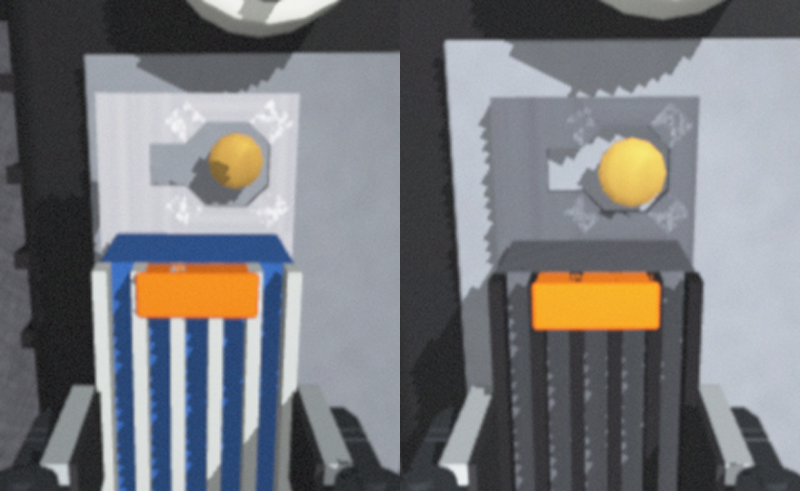

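Left crop: plate corners at (96,93) and (300,94), wide hole centred at (228,165), screw head at (236,161). I'll work out the module's pose in the hand and the offset from it.

Run:
```python
from h import *
from workcell import arm
ci=arm.camera_info("wrist");T=ci["tool_from_camera"];f=210/np.tan(np.radians(ci["fov_y"]/2))
un=lambda u:(np.array(u,float)+.5)/(400/220)-.5+[170,40]
def intool(p,z):
    d=np.c_[(p-[ci["cx"],ci["cy"]])/f,np.ones(len(p))]@T[:3,:3].T;return T[:3,3]+d*((z-T[2,3])/d[:,2])[:,None]
for nm,p,q in(("new",[[96,93],[300,94],[228,165]],[[236,161]]),("old",[[488-400,97],[699-400,97],[627-400,172]],[[632-400,172]])):
  p=un(p)
  for zt in(.002,.004,.006,.008,.010): # plate-top z in tool (down +, beyond TCP)
    W=intool(p,zt); print(nm,zt,"width",((W[1]-W[0])[:2]*1e3).round(1),"corner mid",((W[0]+W[1])[:2]*500).round(1),"hole",(W[2]*1e3).round(1)[:2])
# screw head actual position in world from new image
k=np.load("pics/w6.png.npz");print(world(k["R"],k["t"],ci,un([[236,161]]),[.09]))
k=np.load("pics/w2.png.npz");print(world(k["R"],k["t"],ci,un([[232,172]]),[.09]))
M=tri(np.radians(25.95));print("pred",np.array([.5311,-.0141])+M@[-.008,.056])
```

```text
new 0.002 width [-0.2 49.2] corner mid [74.  -0.2] hole [57.   7.3]
new 0.004 width [-0.3 49.8] corner mid [74.  -0.2] hole [56.8  7.4]
new 0.006 width [-0.3 50.4] corner mid [74.1 -0.2] hole [56.6  7.5]
new 0.008 width [-0.3 51. ] corner mid [74.1 -0.2] hole [56.4  7.6]
new 0.01 width [-0.3 51.6] corner mid [74.1 -0.2] hole [56.2  7.7]
old 0.002 width [-0. 51.] corner mid [73.2 -1.3] hole [55.3  7.1]
old 0.004 width [-0.  51.6] corner mid [73.2 -1.3] hole [55.1  7.1]
old 0.006 width [-0.  52.2] corner mid [73.2 -1.3] hole [54.9  7.2]
old 0.008 width [-0.  52.8] corner mid [73.2 -1.3] hole [54.7  7.3]
old 0.01 width [-0.  53.4] corner mid [73.2 -1.3] hole [54.4  7.4]
[[0.4992231  0.03223027 0.09      ]]
[[0.49909159 0.03238923 0.09      ]]
pred [0.49940174 0.03275318]
```

Request:
drive_tool --pt "-0.001 0.002 0 0 0 -0.005 0" --pt "-0.001 0.002 0 0 0 0 0" --pt "0 0 0.008 0 0 0 0" --pt "0 0 0.006 0 0 0 0" --pt "0 0 0.004 0 0 0 0" --pt "0 0 0.002 0 0 0 0" --pt "0 0 0 0 0 0 0" --pt "0 0 0 0 0 0 0" --pt "0 0 0 0 0 0 0" --pt "0 0 0 0 0 0 0"

```text
time: 21.65
eef_pos: [0.5197, -0.0216, 0.1138]
tool_rot: [0.528, 0.849, 0.0, 0.0]
ft_force: [-0.3, -0.2, -3.1]
gripper_width: 0.0424
grasp_force: 51.9
```

Run:
```python
from h import *
from workcell import arm
s=wrist(arm,"pics/w7.png"); go(s,.5169,-.0216,.0945,26.25)
```

```text
t 21.65 pos [ 0.5197 -0.0216  0.1138] yaw 26.28 F [-0.3 -0.2 -3.1] w 0.0424 tilt [0.0002 0.0001]
shift [ 0.0013 -0.0025  0.0193] az 0.0004
```

Request:
drive_tool --pt "0.0013 -0.0025 0 0 0 0 0" --pt "0 0 0 0 0 0 0" --pt "0 0 0.005 0 0 0 0" --pt "0 0 0.005 0 0 0 0" --pt "0 0 0.003 0 0 0 0" --pt "0 0 0.002 0 0 0 0" --pt "0 0 0.002 0 0 0 0" --pt "0 0 0 0 0 0 0" --pt "0 0 0 0 0 0 0" --pt "0 0 0 0 0 0 0"

```text
time: 22.95
eef_pos: [0.5169, -0.0216, 0.0968]
tool_rot: [0.528, 0.849, 0.0, 0.0]
ft_force: [0.4, -0.4, -2.7]
gripper_width: 0.0424
grasp_force: 51.9
```

Run:
```python
from h import *
from workcell import arm
s=wrist(arm,"pics/w8.png"); go(s,.5169,-.0216,.0945,26.25)
a=cv2.imread("pics/w8.png")[40:200,170:390]
h=cv2.cvtColor(a,cv2.COLOR_BGR2HSV)
m=cv2.inRange(h,(12,100,60),(28,255,255)); n,_,st,c=cv2.connectedComponentsWithStats(m)
print([(st[i].tolist(),(c[i]+[170,40]).round(1)) for i in range(1,n) if st[i][4]>60])
```

```text
t 22.95 pos [ 0.5169 -0.0216  0.0968] yaw 26.28 F [ 0.4 -0.4 -2.7] w 0.0424 tilt [0.0002 0.0001]
shift [-0.     -0.0001  0.0023] az 0.0004
[([108, 73, 36, 37, 990], array([295.7, 130.9])), ([75, 146, 67, 14, 864], array([278.1, 193. ]))]
```

Head is through the hole, centred within 1 px, with no contact force. Down to the pad.

Request:
drive_tool --pt "0 0 0.001 0 0 0 0" --pt "0 0 0.001 0 0 0 0" --pt "0 0 0 0 0 0 0" --pt "0 0 0 0 0 0 0" --pt "0 0 0 0 0 0 0" --pt "0 0 0 0 0 0 0" --pt "0 0 0 0 0 0 0" --pt "0 0 0 0 0 0 0" --pt "0 0 0 0 0 0 0" --pt "0 0 0 0 0 0 0"

```text
time: 24.25
eef_pos: [0.5168, -0.0216, 0.0947]
tool_rot: [0.528, 0.849, -0.0, -0.0]
ft_force: [0.1, 0.4, -2.7]
gripper_width: 0.0422
grasp_force: 51.9
```

Request:
drive_tool --pt "0 0 0.0005 0 0 0 0" --pt "0 0.002 0 0 0 0 0" --pt "0 0.002 0 0 0 0 0" --pt "0 0.002 0 0 0 0 0" --pt "0 0.002 0 0 0 0 0" --pt "0 0.002 0 0 0 0 0" --pt "0 0.002 0 0 0 0 0" --pt "0 0 0 0 0 0 0" --pt "0 0 0 0 0 0 0" --pt "0 0 0 0 0 0 0"

```text
time: 25.5
eef_pos: [0.5253, -0.0182, 0.0946]
tool_rot: [0.529, 0.849, -0.001, -0.001]
ft_force: [-3.6, -1.2, 2.3]
gripper_width: 0.0425
grasp_force: 52.4
```

Request:
drive_tool --pt "0 0 -0.0007 0 0 0 0" --pt "0 0 0 0 0 0 0" --pt "0 0.001 0 0 0 0 0" --pt "0 0.001 0 0 0 0 0" --pt "0 0 0 0 0 0 0" --pt "0 0 0 0 0 0 0" --pt "0 0 0 0 0 0 0" --pt "0 0 0 0 0 0 0" --pt "0 0 0 0 0 0 0" --pt "0 0 0 0 0 0 0"

```text
time: 26.75
eef_pos: [0.5294, -0.0154, 0.0949]
tool_rot: [0.528, 0.849, 0.0, 0.0]
ft_force: [0.7, -0.4, -2.5]
gripper_width: 0.0423
grasp_force: 51.9
```

```bash
cat > chk.py <<'E'
import sys
from h import *
from workcell import arm
n=sys.argv[1]
s=wrist(arm,f"pics/{n}.png"); go(s,.5313,-.0146,.0945,26.25)
print("moment",s["torque"].round(2))
a=cv2.imread(f"pics/{n}.png")[40:200,170:390]
m=cv2.inRange(cv2.cvtColor(a,cv2.COLOR_BGR2HSV),(12,100,60),(28,255,255)); k,_,st,c=cv2.connectedComponentsWithStats(m)
p=[c[i]+[170,40] for i in range(1,k) if st[i][4]>60]; print("head/plug px",np.round(p,1).tolist())
q=np.load(f"pics/{n}.png.npz");print("head world",world(q["R"],q["t"],arm.camera_info("wrist"),p[:1],[.09]).round(4))
E
python3 chk.py w9
```

```text
t 26.75 pos [ 0.5294 -0.0154  0.0949] yaw 26.28 F [ 0.7 -0.4 -2.5] w 0.0423 tilt [0.0001 0.0001]
shift [-0.0001  0.002   0.0004] az 0.0003
moment [ 0.02 -0.02 -0.  ]
head/plug px [[266.0, 131.7], [278.2, 193.1]]
head world [[0.4992 0.0324 0.09  ]]
```

It was pad friction; now free at 14 mm. On to the stop.

Request:
drive_tool --pt "0 0.001 0 0 0 0 0" --pt "0 0.001 0 0 0 0 0" --pt "0 0.001 0 0 0 0 0" --pt "0 0.001 0 0 0 0 0" --pt "0 0 0 0 0 0 0" --pt "0 0 0 0 0 0 0" --pt "0 0 0 0 0 0 0" --pt "0 0 0 0 0 0 0" --pt "0 0 0 0 0 0 0" --pt "0 0 0 0 0 0 0"

```text
time: 28.05
eef_pos: [0.5323, -0.0139, 0.0947]
tool_rot: [0.528, 0.849, -0.0, -0.001]
ft_force: [-4.9, -3.5, -0.6]
gripper_width: 0.0424
grasp_force: 52.1
```

```bash
python3 chk.py w10
```

```text
t 28.05 pos [ 0.5323 -0.0139  0.0947] yaw 26.27 F [-4.9 -3.5 -0.6] w 0.0424 tilt [-0.0014 -0.0002]
shift [-0.0002 -0.0012  0.0002] az 0.0002
moment [-0.67  1.2   0.11]
head/plug px [[259.1, 131.8], [277.9, 193.5]]
head world [[0.4991 0.0324 0.09  ]]
```

Request:
drive_tool --pt "0 0.001 0.0003 0 0 0 0" --pt "0 0.001 0 0 0 0 0" --pt "0 0.001 0 0 0 0 0" --pt "0 0 0 0 0 0 0" --pt "0 0 0 0 0 0 0" --pt "0 0 0 0 0 0 0" --pt "0 0 0 0 0 0 0" --pt "0 0 0 0 0 0 0" --pt "0 0 0 0 0 0 0" --pt "0 0 0 0 0 0 0"

```text
time: 29.35
eef_pos: [0.5324, -0.0138, 0.0947]
tool_rot: [0.528, 0.849, -0.002, -0.003]
ft_force: [-13.5, -3.8, 12.0]
gripper_width: 0.0422
grasp_force: 53.4
```

```bash
python3 chk.py w11
```

```text
t 29.35 pos [ 0.5324 -0.0138  0.0947] yaw 26.22 F [-13.5  -3.8  12. ] w 0.0422 tilt [-0.0063 -0.0004]
shift [-0.0002 -0.0013  0.0002] az -0.0004
moment [-1.15  3.25  0.22]
head/plug px [[258.7, 132.0], [277.8, 193.2]]
head world [[0.4992 0.0324 0.09  ]]
```

Hard stop with force rising and no motion: fully home. Ease off, release, rise.

Request:
drive_tool --pt "0 -0.0015 -0.0003 0 0 0 0" --pt "0 -0.0015 0 0 0 0 0" --pt "0 0 0 0 0 0 0" --pt "0 0 0 0 0 0 100" --pt "0 0 0 0 0 0 100" --pt "0 0 0 0 0 0 100" --pt "0 0 0 0 0 0 100" --pt "0 0 0 0 0 0 100" --pt "0 0 -0.01 0 0 0 100" --pt "0 0 -0.03 0 0 0 100"

```text
time: 30.65
eef_pos: [0.532, -0.0137, 0.1348]
tool_rot: [0.528, 0.849, -0.001, -0.001]
ft_force: [0.3, 0.8, 0.0]
gripper_width: 0.0857
grasp_force: 0.0
```

Request:
drive_tool --pt "0 0 -0.04 0 0 0 100" --pt "0 0 -0.04 0 0 0 100" --pt "0 0 -0.04 0 0 0 100" --pt "0.03 0 0 0 0 0 100" --pt "0 0 0 0 0 0 100" --pt "0 0 0 0 0 0 100" --pt "0 0 0 0 0 0 100" --pt "0 0 0 0 0 0 100" --pt "0 0 0 0 0 0 100" --pt "0 0 0 0 0 0 100"

```text
time: 31.9
eef_pos: [0.5197, 0.0131, 0.2548]
tool_rot: [0.528, 0.849, -0.0, -0.0]
ft_force: [-0.2, -0.1, -0.1]
gripper_width: 0.0856
grasp_force: 0.0
```

Run:
```python
from h import *
from workcell import arm
s=wrist(arm,"pics/w12.png"); go(s,.5311,-.0141,.25,26)
q=np.load("pics/w12.png.npz");a=cv2.imread("pics/w12.png");h=cv2.cvtColor(a,cv2.COLOR_BGR2HSV)
ci=arm.camera_info("wrist");M=tri(np.radians(25.95))
def comps(lo,hi,z,mn):
    m=cv2.inRange(h,lo,hi);k,_,st,c=cv2.connectedComponentsWithStats(m)
    for i in range(1,k):
        if st[i][4]>mn:
            W=world(q["R"],q["t"],ci,c[i:i+1],[z])[0,:2];print(st[i].tolist(),"rel seat mm",((M.T@(W-[.5311,-.0141]))*1e3).round(1))
print("plug");comps((5,180,150),(16,255,255),.126,40)
print("brass");comps((16,100,60),(28,255,255),.09,40)
print("blue");comps((105,120,40),(125,255,255),.126,60)
```

```text
t 31.9 pos [0.5197 0.0131 0.2548] yaw 26.27 F [-0.2 -0.1 -0.1] w 0.0856 tilt [-0.0002 -0.0002]
shift [-0.0295 -0.0019  0.0048] az 0.003
plug
[262, 174, 30, 13, 341] rel seat mm [-0.1 33.6]
[172, 381, 11, 13, 85] rel seat mm [ -97.6 -177.5]
brass
[259, 139, 18, 17, 240] rel seat mm [-8.4 55.8]
[261, 256, 15, 11, 100] rel seat mm [ -8.1 -58. ]
blue
[253, 167, 48, 87, 791] rel seat mm [ 0.  17.7]
[265, 189, 4, 65, 209] rel seat mm [-8.1 -1. ]
[275, 189, 4, 65, 260] rel seat mm [ 0.1 -2.3]
[284, 189, 5, 65, 222] rel seat mm [ 8.2 -2.7]
```

The plug is at (-0.1, 33.6) mm relative to the seat and the screws are at x -8 mm, so the module is fully home. Handing in.

```bash
python3 -c "
from workcell import arm
print(arm.finish_job())"
```

```text
the job is handed in; nothing more can be done
None
```

The job is handed in at about 32 s: the old module lies flat and right way up in the red tray, and the blue one is fully home under both screw heads with its plug towards the bulb cap. I did not re-image the bottle, jar and carton at the end, but every move stayed well clear of them.

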